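Seal a gel cassette in a vertical gel cell with its tension wedge

ROBOT

A 7-joint arm with a two-finger parallel gripper is mounted at the origin on the work surface; the furniture and walls round the work are solid. World frame = base frame: x ahead of the robot, y to its left, z up, the work surface at z = 0. Lengths are in m, angles in rad, forces in N, time in s.
With the tool pointing down it reaches from about 0.425 to 0.925 m from the base axis. Payload 6.8 kg.
Tool frame: the origin (TCP) lies at the very end of the fingers, on their centre line; the grasp point (between the pads) lies 19 mm behind it; z points along the fingers, y is the line along which they close (so a half turn about z gives the same grasp; the last joint's range is limited). The gripper opens to 85 mm and grips with 20 to 120 N. Pads are 22 mm wide; open, the fingers measure 114 mm over their backs; the gripper's body (76 mm by 85 mm) begins 54 mm behind the grasp point. The pads swing forward as they close: fully open they stand 13 mm farther back than shut.
Start: joints at [1.158, 0.477, 0.022, 1.555, -0.011, 1.109, -0.083], TCP at [0.203, -0.644, 0.192] pointing down, gripper open.
Joint ranges: [-2.96, 2.96], [-0.34, 2.1], [-1.41, 1.46], [0.24, 2.44], [-1.37, 4.51], [0.17, 1.92], [-2.96, 2.96]. Speed limits (rad/s): [2.39, 2.39, 3.14, 3.14, 3.14, 3.14, 3.14].

INTERFACE

Orientations are given as a unit quaternion [w, x, y, z].
In Python, from station import bot gives the robot as it stands. The module is installed in compiled form; this text tells all that it offers.
- The arm moves only by the shell command python3 -m jog 'ROWS' [OPENING] [FORCE]. ROWS is JSON, a list of rows, each a list of 4 numbers: the shift along the tool's x, y, z in cm, then the turn about the tool's z in rad. In form: [[x, y, z, spin], ...]. A call has 1 to 20 rows; each row is the pose to reach, as a shift and turn from the pose commanded when the call began, along the tool's axes at that moment; what a row does not reach only later rows make up. A row lasts 1/12 s, in which the tool goes at most 41.7 mm and 7.16 degrees, less where a joint would pass 70% of its speed; a pose out of reach is approached as far as the arm can. A call with a gripper value outside its range is refused whole. OPENING is the closure, from -1 (fully open) to 1 (shut), set as the call begins (- or left out, the last holds). The fingers move at their own pace and stop on an object; FORCE is the grip in N (left out, the last holds). Time passes only in rows, so rows that repeat a pose let the fingers close. It gives the time, the measured TCP pose, the force, the opening and the grip force at its end, in the units of the state.
- bot.get_obs(): the state, without advancing time (a new reading comes with each control period).
- bot.read_camera(name): name is "scene" or "top" or "wrist"; returns a dict with "pixels" (400x640x3 uint8, red, green, blue), "depth" (400x640 float32, m along the optical axis (not along the pixel's ray), 0 where there is no reading), "fovy" (degrees; the focal length in pixels is half the picture's height over the tangent of half this angle, whatever the lens; pixels are square), "cx", "cy" (the principal point, pixels), "pose" (4x4, takes a point from camera to world coordinates). Camera axes: x right, y down, z forward; pixel columns grow to the right and rows downward; lengths in m; the calibration is good to about 2 mm. A picture is of the moment at which its call begins.
- bot.hand_in(): hands the job in; it is judged then, once.
The state is a dict: "t": time; "q": joint angles; "joint_vel": joint speeds; "joint_torque": joint torques, N m; "eef_pos": TCP position; "tool_rot": TCP orientation; "contact_force": force on the tool from outside, world axes, zero at the start; "torque": the same for the moment, N m; "gripper_width": opening from 0.0 (shut) to 1.0 (fully open); "grasp_force": force on a finger pad.
Only numpy, scipy, OpenCV 4.12 (cv2) and the standard library are available. Lean on these libraries where they do the work, as an engineer would, in place of code of your own. Each camera call takes 0.05 s, during which the arm holds its last target. There are 200 camera calls.

TASK

Get the gel cell ready for its leak check: tip the gel cassette, which has fallen back on the clear front wall, over onto the black gasket of the core, then take the orange tension wedge from the plate rack and slide it, thin end down, into the gap this opens between cassette and front wall (the slot at the rear of the cell is too narrow for it). Push the wedge firmly home, but without forcing it, so that the cassette sits flush on the gasket from foot to top. The slippery wedge does not lock by itself, so finish while still gripping it and pressing it down; leave the other things on the bench alone.

Things in the scene. Friction and masses are not known exactly. Their poses are not given: they have to be found in the camera images.
- cell: Vertical mini gel cell, fixed: grey base, clear walls, white core in the middle (top rail 111 mm high, x -10 to 10 mm, red and black sockets on it to 129 mm). Footprint 126 mm (x) by 124 mm (y). Origin: centre of the underside; z up; -x is the front, towards the robot, with the open chamber. The rear chamber is filled by a grey dam, 108 mm high; only a 6 mm slot is left there.
- front_gap (a point): On the cell: middle of the mouth of the front chamber, x = -34 mm, 82 mm above the bench. The chamber is a V, 106 mm wide (y): at its floor, 12 mm above the bench, it runs from the gasket (x = -22) to the wall (x = -38); going up, gasket and wall each lean 8 degrees outward. The wedge goes straight down here once the cassette leans on the gasket.
- front_wall (a point): On the cell: middle of the top edge of the clear front wall, on its inner face (x = -48 mm, 82 mm above the bench). The grey rims just outside it (x = -52 to -63 mm) and on the side walls (y = 52 to 60 mm either side) are 85 mm high.
- gasket: Black U-shaped rubber gasket on the front face of the cell's core, fixed to the cell; 92 mm tall, 100 mm wide. Origin: middle of its lower edge, in its sealing face; z runs up the leaning face, -x points out of it towards the front wall.
- cassette: Gel cassette, loose, rigid: off-white plate with blue gel window, 8 mm thick (x), 100 mm wide (y), 95 mm tall (z), about 110 g. Origin: middle of its underside; +x is its inner side. It starts leaning 8 degrees back on the front wall, its top 23 mm above it. Tipped over, it leans on the gasket by its own weight, its foot perhaps up to 8 mm off until the wedge pushes it in.
- cassette_foot (a point): On the cassette: middle of the lower edge of its inner face, the face that must seal.
- cassette_head (a point): On the cassette: on the middle line of its inner face, 90 mm up from the lower edge.
- wedge: Tension wedge, loose, about 90 g: orange, 90 mm wide (y), either way round. Origin: middle of the thin underside; z up. Body 11 mm thick (x) at the foot, 29.5 mm at its top 71 mm up; both faces slope 8 degrees. On top a grip tab 12 mm thick (x), 40 mm wide (y), from 71 to 119 mm up. Home, it stands upright, origin at cell x = -34 mm, about 23 mm above the bench, tight in the V.
- wedge_grip (a point): In the wedge's grip tab, 99 mm above its foot: where to take it, across its 40 mm width (along the wedge's y), from above. Once the wedge is home, 5 to 15 N downward presses it enough; over 40 N is forcing it (its slopes multiply the push about three times).
- rack: White plate rack, fixed, 130 mm (x) by 116 mm (y), base 10 mm thick, posts 56 mm high. Origin: centre of its underside. The wedge starts upright in its front pocket (rack x = -40 mm), 10 mm above the bench; lift it straight up. Two clear glass plates, tops 100 mm high, stand in it at x = 10 and 45 mm.
- petri_dish: Bystander: petri dish, 62 mm across, 14 mm high; origin under its centre.
- flask: Bystander: conical flask with a brown-red stopper, 64 mm across, 100 mm high; origin under its centre.
- beaker: Bystander: small beaker with pink contents, 52 mm across, 66 mm high; origin under its centre.
- bottle: Bystander: round bottle with a white cap, 50 mm across, 139 mm high; origin under its centre.
- carton: Bystander: small orange and white carton, 42 x 50 x 18 mm; origin under its centre.
Mind the look-alikes: they are no part of the job. What is shaped like the cassette but red is not meant.

How it is judged:
On the way, in this order (a step that is already met when the one before it is completed fails the run):
1. the cassette has been tipped over so that its top leans on the gasket (x of cassette_head in the frame of gasket above -0.005 m), for 0.2 s.
2. the wedge has entered the gap between cassette and front wall, thin end down (z of wedge in the frame of cell below 0.07 m and x of wedge in the frame of cell between -0.048 and -0.02 m and y of wedge in the frame of cell between -0.02 and 0.02 m and angle between the z axis of wedge and the z axis of cell, either way round below 0.3 rad), for 0.1 s.
At the end, for the whole second after the job is handed in: Cassette flush on the gasket (foot and head within 2.5 mm, 0.03 rad); wedge upright (0.08 rad) in the front chamber, thin end at most 30 mm above the bench, pressed against the cassette with over 10 N and still held by the fingers (over 3 N) (x of each of cassette_foot, cassette_head in the frame of gasket above -0.0025 m and angle between the x axis of cassette and the x axis of gasket, either way round below 0.03 rad and x of wedge in the frame of cell between -0.044 and -0.026 m and z of wedge in the frame of cell below 0.03 m and angle between the z axis of wedge and the z axis of cell, either way round below 0.08 rad and contact force between wedge and cassette above 10 N and contact force between the fingers and wedge above 3 N); the arm keeps its last pose, push and grip.
It fails at once if the wedge was forced: more than 150 N on the cassette (some 45 N of push) (contact force between wedge and cassette above 150 N).
It fails at once if a bystander was moved more than 3 cm (distance of any of petri_dish, flask, beaker, bottle, carton from where it was at the start of the episode above 0.03 m).
It also fails if it takes over 64 s, if anything falls off the work surface, if the arm or the gripper's body presses on something with over 40 N, if the wrist force passes 120 N, or if a joint passes its speed limit or range.

## Working session

There is one attempt and no reset: what is moved stays moved. The work goes in short steps, Python scripts to look and compute and a shell command to move; the robot and the scene stay as the last step left them, time stands still between calls to the robot, and variables do not carry over. Pictures are saved under pics/ and viewed, at most 10 in all, crops included, and the job is handed in when it is done.

```bash
mkdir -p pics; cat > h.py <<'E'
import numpy as np, cv2
from station import bot
def cam(n):
    c=bot.read_camera(n); c['f']=200/np.tan(np.radians(c['fovy'])/2); return c
def save(c,name): cv2.imwrite('pics/'+name, c['pixels'][:,:,::-1])
def pts(c):
    v,u=np.mgrid[0:400,0:640]; d=c['depth']
    P=np.stack([(u-c['cx'])/c['f']*d,(v-c['cy'])/c['f']*d,d],-1)
    return P@c['pose'][:3,:3].T+c['pose'][:3,3]
def ray(c,u,v,z):
    d=c['pose'][:3,:3]@np.array([(u-c['cx'])/c['f'],(v-c['cy'])/c['f'],1.]); o=c['pose'][:3,3]
    return o+d*(z-o[2])/d[2]
E
python3 - <<'E'
from h import *
np.set_printoptions(precision=4,suppress=True)
o=bot.get_obs(); print(o)
for n in ('top','scene'):
    c=cam(n); save(c,n+'0.png'); np.savez(n+'0.npz',**c); print(n,c['f'],c['cx'],c['cy'],c['pose'],(c['depth']>0).mean())
E
```

```text
{'t': 0.0, 'q': array([ 1.1579,  0.4778,  0.0224,  1.5565, -0.0115,  1.1093, -0.0831]), 'joint_vel': array([-0.0006,  0.0003, -0.0012,  0.0017,  0.0011,  0.002 ,  0.0005]), 'joint_torque': array([ -0.0001, -59.6447,   1.6081, -28.1193,   0.0124,   0.0095,
         0.    ]), 'eef_pos': array([ 0.2023, -0.6432,  0.1905]), 'tool_rot': array([-0.0009,  0.9884,  0.1518, -0.0002]), 'contact_force': array([ 0.4212, -0.6994,  0.2328]), 'torque': array([-0.0095, -0.06  , -0.0049]), 'grasp_force': 0.0, 'gripper_width': 0.998684175613625}
top 370.2867121922393 314.8929010173703 203.103913057805 [[-0.0202 -0.9887  0.1488  0.3562]
 [-0.9992  0.025   0.0305 -0.0391]
 [-0.0339 -0.1481 -0.9884  1.171 ]
 [ 0.      0.      0.      1.    ]] 0.9959921875
scene 399.38362910765284 317.2800652318193 203.8511809572145 [[-0.7682 -0.3224  0.5531 -0.1565]
 [-0.6402  0.3838 -0.6654  0.7891]
 [ 0.0022 -0.8653 -0.5013  0.6859]
 [ 0.      0.      0.      1.    ]] 0.99584375
```

View pics/top0.png

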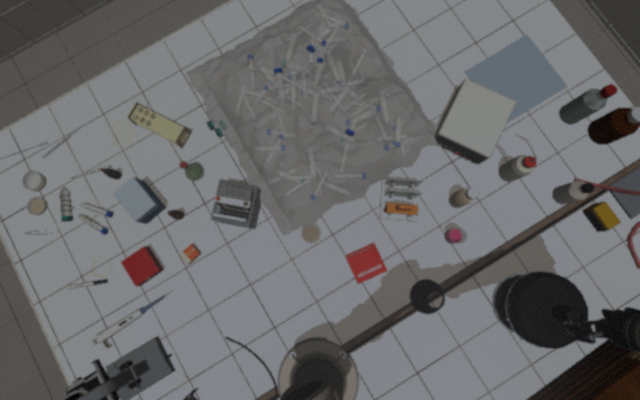

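View pics/scene0.png

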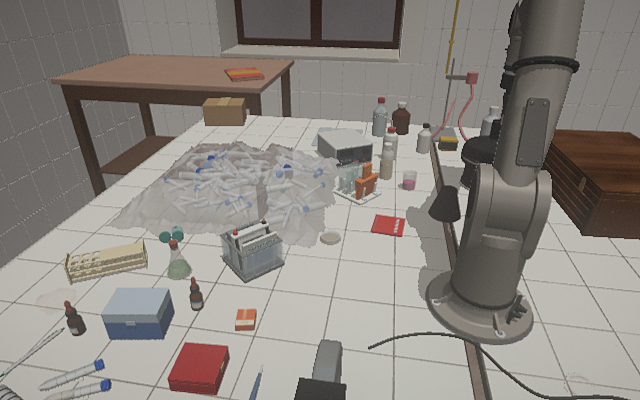

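The top view shows the cell at about (236,203), and the rack with the orange wedge at about (402,197–210). The carton is at (191,254), the petri dish at (311,233), the beaker at (454,236), the bottle at (460,198) and the flask at (193,170). The flat red plate at (367,262) is the red look-alike. Orange candidates are the carton (191,254) and the tabbed body in the rack (402,209). The rack one is the wedge, because it has a tab and stands in the front pocket. Next I confirm this in an enlarged crop.

```bash
python3 - <<'E'
from h import *
np.set_printoptions(precision=4,suppress=True)
T=dict(np.load('top0.npz'));S=dict(np.load('scene0.npz'))
def crop(c,x,y,w,h,k): return cv2.resize(c['pixels'][y:y+h,x:x+w,::-1],(w*k,h*k),interpolation=cv2.INTER_CUBIC)
a=np.hstack([crop(T,200,170,70,65,5),crop(T,370,165,70,65,5)])
b=np.hstack([crop(S,215,210,70,70,5),crop(S,325,150,70,70,5)])
b=cv2.resize(b,(a.shape[1],275)); a=cv2.resize(a,(a.shape[1],325))
cv2.imwrite('pics/crop0.png',cv2.convertScaleAbs(np.vstack([a,b]),alpha=1.5))
for n,c in(('T',T),('S',S)):
    P=pts(c); h=cv2.cvtColor(c['pixels'],cv2.COLOR_RGB2HSV)
    m=((h[...,0]>5)&(h[...,0]<20)&(h[...,1]>140)&(h[...,2]>90)).astype(np.uint8)
    k,l,s,ce=cv2.connectedComponentsWithStats(m)
    for i in range(1,k):
        if s[i,4]>40: q=P[l==i]; print(n,s[i],ce[i],np.median(q,0),np.percentile(q[:,2],[2,98]))
    # cell: points by height within region
P=pts(T)
for zlo,zhi in((.06,.09),(.09,.105),(.105,.112),(.112,.135)):
    r=P[170:235,205:265].reshape(-1,3); r=r[(r[:,2]>zlo)&(r[:,2]<zhi)]
    if len(r)>4: print(zlo,len(r),r.mean(0),cv2.minAreaRect((r[:,:2]*1000).astype(np.float32)))
E
```

```text
T [387 204  30  10 212] [401.6745 208.434 ] [ 0.4952 -0.2563  0.0822] [0.0773 0.1313]
T [189 250  10  10  52] [193.3269 254.2885] [0.3787 0.3795 0.018 ] [0.014  0.0229]
S [227  71  33   5  53] [242.0377  73.1698] [ 1.7902 -0.8308  0.1539] [0.1507 0.1578]
S [355 173  22  11  72] [365.8889 178.1528] [ 0.4933 -0.2454  0.0822] [0.0773 0.0902]
S [623 186  17   5  42] [632.4524 188.1667] [-0.2036 -0.5479  0.1599] [0.158  0.1616]
0.06 727 [0.5263 0.2304 0.0808] ((553.6387329101562, 230.62954711914062), (124.170166015625, 184.9611358642578), 75.27278900146484)
0.09 362 [0.5443 0.2318 0.1007] ((523.9368286132812, 237.26881408691406), (101.80034637451172, 94.90973663330078), 78.17842864990234)
0.105 288 [0.5208 0.2381 0.1087] ((523.7435302734375, 237.86593627929688), (105.00758361816406, 93.02872467041016), 77.46702575683594)
0.112 70 [0.5264 0.2377 0.1168] ((527.0897827148438, 237.492431640625), (102.71068572998047, 17.59110450744629), 77.76246643066406)
```

View pics/crop0.png

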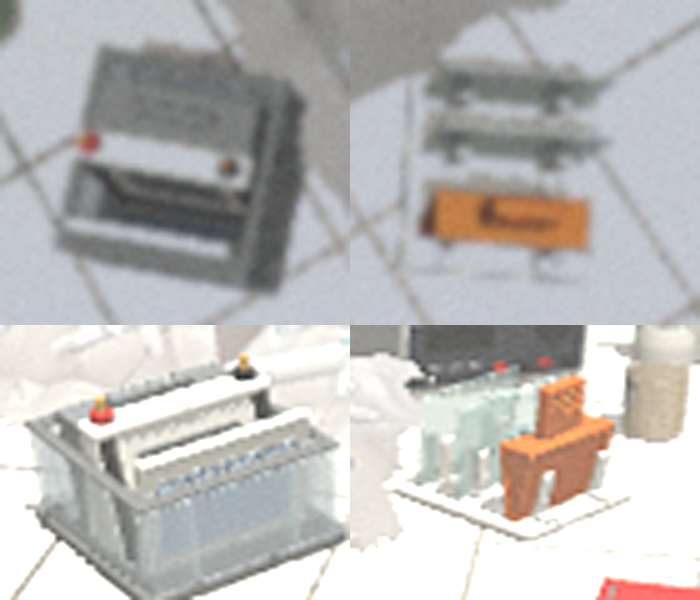

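The crop confirms the pieces. The orange body with the ribbed tab in the rack's front pocket is the wedge, and the off-white plate with blue gel inside the clear front wall is the cassette. I'll raise the arm and move over the rack for wrist views, after checking obstacle heights on the way.

```bash
python3 - <<'E'
from h import *
T=dict(np.load('top0.npz'));P=pts(T)
np.set_printoptions(precision=3,suppress=True)
g=P.reshape(-1,3);g=g[(g[:,0]>-.1)&(g[:,0]<.8)&(g[:,1]>-.8)&(g[:,1]<.45)]
print("rows x -.1..0.8 step .1, cols y -.8...45: max height cm")
for x in np.arange(-.1,.8,.1):
    print('%.1f'%x,[int(100*max([0,*g[(g[:,0]>=x)&(g[:,0]<x+.1)&(g[:,1]>=y)&(g[:,1]<y+.1),2]])) for y in np.arange(-.8,.45,.1)])
E
python3 -m jog '[[0,0,-4,0],[0,0,-8,0],[0,0,-12,0],[0,0,-14,0]]' 1 40
```

```text
rows x -.1..0.8 step .1, cols y -.8...45: max height cm
-0.1 [16, 16, 0, 0, 0, 0, 1, 6, 2, 1, 0, 4, 0]
0.0 [16, 11, 0, 0, 0, 0, 1, 34, 34, 1, 0, 0, 3]
0.1 [16, 44, 35, 62, 5, 0, 0, 1, 1, 0, 1, 0, 0]
0.2 [33, 44, 31, 0, 9, 5, 1, 0, 0, 0, 0, 0, 0]
0.3 [0, 16, 15, 6, 0, 1, 1, 117, 0, 0, 0, 2, 2]
0.4 [0, 0, 0, 6, 8, 13, 0, 3, 7, 10, 11, 8, 9]
0.5 [13, 13, 11, 14, 10, 13, 9, 11, 11, 13, 13, 8, 9]
0.6 [0, 18, 19, 9, 6, 10, 12, 14, 12, 10, 6, 10, 9]
0.7 [12, 9, 9, 9, 9, 11, 14, 15, 16, 14, 10, 3, 6]
t: 0.43
eef_pos: [0.2029, -0.6452, 0.3368]
tool_rot: [0.003, 0.988, 0.152, 0.001]
contact_force: [0.7, -1.6, 0.7]
gripper_width: 0.454
grasp_force: 0.0
```

```bash
python3 -m jog '[[3,-2.8,0,0],[6,-5.6,0,0.05],[9,-8.4,0,0.1],[12,-11.2,0,0.15],[15,-14,0,0.2],[18,-17,0,0.25],[21,-20,0,0.305],[24,-23,0,0.305],[27,-26,0,0.305],[30,-29,0,0.305],[32.5,-31,0,0.305],[32.5,-31,0,0.305],[32.5,-31,0,0.305]]'
python3 - <<'E'
from h import *
np.set_printoptions(precision=4,suppress=True)
print(bot.get_obs()['eef_pos'],bot.get_obs()['tool_rot'])
c=cam('wrist'); save(c,'w1.png'); np.savez('w1.npz',**c); print(c['f'],c['pose'])
E
```

```text
t: 1.52
eef_pos: [0.4205, -0.2485, 0.3313]
tool_rot: [-0.0, 1.0, 0.002, -0.0]
contact_force: [0.3, -1.1, 0.7]
gripper_width: 0.003
grasp_force: 0.0
[ 0.4205 -0.2485  0.3313] [-0.0001  1.      0.0025 -0.0001]
277.6541228163126 [[ 0.0048 -0.957  -0.29    0.4946]
 [-1.     -0.0048 -0.0006 -0.2486]
 [-0.0008  0.29   -0.957   0.5135]
 [ 0.      0.      0.      1.    ]]
```

View pics/w1.png

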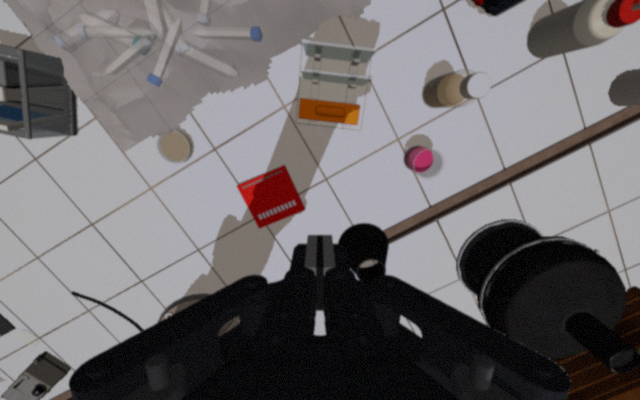

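The wrist view shows the wedge at (329,112), with its tab at about (332,110) and the rack's clear plates behind it. The red look-alike lies at (270,197), and the edge of the cell is at (35,90). Next I measure the wedge from the depth of two views, then move over to the cell.

```bash
cat > wedge.py <<'E'
from h import *
import sys
np.set_printoptions(precision=4,suppress=True)
def meas(c,n):
    P=pts(c); h=cv2.cvtColor(c['pixels'],cv2.COLOR_RGB2HSV)
    m=((h[...,0]>4)&(h[...,0]<22)&(h[...,1]>130)&(h[...,2]>60)).astype(np.uint8)
    k,l,s,ce=cv2.connectedComponentsWithStats(m)
    i=max(range(1,k),key=lambda i:s[i,4] if P[l==i][:,2].max()>.1 and P[l==i][:,0].max()<1 else 0)
    q=P[l==i]; print(n,s[i],ce[i])
    for a,b in((.076,.088),(.112,.138)):
        r=q[(q[:,2]>a)&(q[:,2]<b)]
        if len(r)>5: print('  z',np.median(r[:,2]),'n',len(r),'rect',cv2.minAreaRect((r[:,:2]*1000).astype(np.float32)))
    # outline onto body-top plane
    con=max(cv2.findContours((l==i).astype(np.uint8),0,1)[0],key=len)
    (u,v),sz,an=cv2.minAreaRect(con); print('  px rect',(u,v),sz,an,'on z=.081',ray(c,u,v,.081))
if __name__=='__main__':
    for n in('w1','top0'): meas(dict(np.load(n+'.npz')),n)
E
python3 wedge.py
python3 -m jog '[[0,-4,0,0],[0,-8,0,0],[0,-12,0,0.02],[0,-16,0,0.04],[0,-20,0,0.07],[0,-24,0,0.1],[0,-28,0,0.13],[0,-32,0,0.16],[-1,-36,0,0.19],[-1,-40,0,0.213],[-1,-44,0,0.213],[-2,-48,0,0.213],[-2,-50,0,0.213],[-2,-50,0,0.213],[-2,-50,0,0.213]]' 1
python3 - <<'E'
from h import *
c=cam('wrist'); save(c,'w2.png'); np.savez('w2.npz',**c)
E
```

```text
w1 [ 299   99   60   25 1159] [328.22   111.0086]
  z 0.08065357824239139 n 851 rect ((498.06268310546875, -261.75225830078125), (88.02722930908203, 28.26429557800293), 84.026611328125)
  z 0.1281493203599633 n 305 rect ((498.65240478515625, -261.63995361328125), (39.57400131225586, 13.477462768554688), 83.84149169921875)
  px rect (328.43902587890625, 111.04878234863281) (59.19130325317383, 19.877676010131836) 6.340191841125488 on z=.081 [ 0.4983 -0.2616  0.081 ]
top0 [387 204  30  10 237] [401.7342 208.4768]
  z 0.08086854574934388 n 153 rect ((497.8539123535156, -260.55438232421875), (85.59559631347656, 25.326948165893555), 84.99210357666016)
  z 0.12770545003736467 n 67 rect ((496.4607238769531, -259.92803955078125), (36.29022979736328, 11.84227180480957), 86.54148864746094)
  px rect (401.4980773925781, 208.53114318847656) (29.380172729492188, 8.23393440246582) 3.5763344764709473 on z=.081 [ 0.4977 -0.2605  0.081 ]
t: 2.82
eef_pos: [0.4002, 0.2488, 0.3311]
tool_rot: [0.0, 0.994, -0.106, -0.0]
contact_force: [0.4, -0.2, -0.2]
gripper_width: -0.003
grasp_force: 0.0
```

View pics/w2.png

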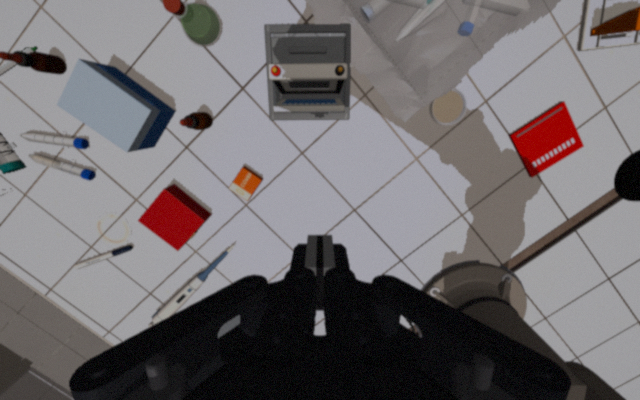

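The wedge heights match the text: body top at 81 mm and tab top at 128 mm. This view shows the cell square to the tool at (308,72). Its core rail runs across at v≈72 with the red and black sockets at (276,71) and (340,71). The cassette and blue gel are at v≈100, and the front rim is at v≈113. Next I measure the cell frame.

```bash
cat > cell.py <<'E'
from h import *
np.set_printoptions(precision=4,suppress=True)
def cell(c):
    P=pts(c); q=P.reshape(-1,3); q=q[np.linalg.norm(q[:,:2]-[.525,.237],axis=1)<.11]
    out={}
    for n,a,b in(('rim',.080,.090),('mid',.098,.1095),('rail',.109,.114),('sock',.120,.135)):
        r=q[(q[:,2]>a)&(q[:,2]<b)]
        if len(r)>8: print(n,np.median(r[:,2]),len(r),cv2.minAreaRect((r[:,:2]*1000).astype(np.float32)))
    return P
def prof(P,ctr,yaw):
    R=np.array([[np.cos(yaw),-np.sin(yaw)],[np.sin(yaw),np.cos(yaw)]])
    L=P.reshape(-1,3).copy(); L[:,:2]=(L[:,:2]-ctr)@R
    return L
if __name__=='__main__':
    W=dict(np.load('w2.npz')); T=dict(np.load('top0.npz'))
    cell(T); P=cell(W)
    h=cv2.cvtColor(W['pixels'],cv2.COLOR_RGB2HSV); 
    m=np.zeros((400,640),np.uint8); m[60:80,265:350]=1
    red=(m>0)&((h[...,0]<8)|(h[...,0]>172))&(h[...,1]>140); print('red sock',np.median(P[red],0),red.sum())
    L=prof(P,np.array([.525,.237]),np.radians(-12.2)).reshape(400,640,3)
    for v in range(20,125,4): print(v,L[v,308],L[v,325])
E
python3 cell.py
```

```text
rim 0.08444758365539129 521 ((527.5730590820312, 237.50631713867188), (119.94049072265625, 126.1660385131836), 78.85405731201172)
mid 0.10302675930647598 497 ((524.05419921875, 237.83013916015625), (105.0667953491211, 94.90973663330078), 78.17842864990234)
rail 0.11052333603473063 171 ((517.5994262695312, 239.4149169921875), (103.31129455566406, 76.90536499023438), 76.1671142578125)
sock 0.12474140164818515 16 ((527.1317138671875, 237.58694458007812), (89.23902130126953, 9.110268592834473), 78.31771850585938)
rim 0.08444370605007631 2664 ((529.4991455078125, 237.24270629882812), (119.34998321533203, 125.9581298828125), 78.21829986572266)
mid 0.1018126669575769 2617 ((525.4225463867188, 238.61672973632812), (104.89813232421875, 94.75415802001953), 78.93585205078125)
rail 0.11058740227840053 1021 ((532.3814086914062, 242.81912231445312), (60.40287780761719, 111.52349090576172), 8.156011581420898)
sock 0.1282597153830847 48 ((530.2628784179688, 238.57598876953125), (90.39043426513672, 8.361194610595703), 78.56563568115234)
red sock [0.5348 0.2759 0.1185] 36
20 [ 0.095   0.0034 -0.0021] 
[... 732 characters left out ...]
0.1105] [-0.0024 -0.0226  0.1109]
80 [-0.0046  0.0012  0.0855] [-0.0047 -0.0231  0.0857]
84 [-0.008   0.002   0.0655] [-0.008  -0.0235  0.065 ]
88 [-0.0117  0.003   0.0417] [-0.0117 -0.024   0.042 ]
92 [-0.0163  0.0038  0.0228] [-0.0162 -0.0244  0.0209]
96 [-0.0219  0.0043  0.0108] [-0.0219 -0.0246  0.0116]
100 [-0.0296  0.0032  0.0409] [-0.0298 -0.024   0.0447]
104 [-0.0373  0.0013  0.0922] [-0.0373 -0.0231  0.0941]
108 [-0.043   0.0008  0.1067] [-0.043  -0.0229  0.1076]
112 [-0.0482  0.0017  0.085 ] [-0.0482 -0.0233  0.0848]
116 [-0.0539  0.0018  0.0852] [-0.0539 -0.0233  0.0854]
120 [-0.0615  0.0053 -0.0006] [-0.0615 -0.0251 -0.002 ]
124 [-0.0684  0.0054 -0.001 ] [-0.0683 -0.025   0.0009]
```

The two views agree to about 2 mm. The cell centre is at about (0.529, 0.238) with yaw −11.8°, and the rim is at 84.5 mm, the rail at 110.5 mm and the cassette top at 107 mm, all matching the text. I'll lower the closed fingers in front of the front rim, with the tip at about 92 mm, and check before pushing.

```bash
python3 -m jog '[[2.5,-0.8,0,0],[4.8,-1.5,2,0],[4.8,-1.5,6,0],[4.8,-1.5,10,0],[4.8,-1.5,14,0],[4.8,-1.5,18,0],[4.8,-1.5,21,0],[4.8,-1.5,23,0],[4.8,-1.5,23.9,0],[4.8,-1.5,23.9,0],[4.8,-1.5,23.9,0]]' 1
cat > where.py <<'E'
from h import *
np.set_printoptions(precision=4,suppress=True)
o=bot.get_obs(); p=o['eef_pos']; w,x,y,z=o['tool_rot']; yaw=np.arctan2(2*x*y,x*x-y*y)
L=prof=None
a=np.radians(-11.8); R=np.array([[np.cos(a),-np.sin(a)],[np.sin(a),np.cos(a)]])
print('cell frame mm',((p[:2]-[.529,.2377])@R)*1000,'z',p[2]*1000,'yaw deg',np.degrees(yaw),'F',o['contact_force'],'t',o['t'],'grip',o['gripper_width'],o['grasp_force'])
E
python3 where.py
```

```text
t: 3.78
eef_pos: [0.4507, 0.2528, 0.093]
tool_rot: [0.0, 0.994, -0.107, 0.0]
contact_force: [-0.6, 0.1, 0.0]
gripper_width: -0.006
grasp_force: 0.0
cell frame mm [-79.7127  -1.1864] z 93.04703724713269 yaw deg -12.332736341978574 F [-0.5916  0.0868  0.0256] t 3.7833 grip -0.0061652617181650465 0.0
```

```bash
python3 -m jog '[[0.8,0,0,0],[1.2,0,0,0],[1.6,0,0,0],[2,0,0,0],[2.4,0,0,0],[2.8,0,0,0],[3.1,0,0,0],[3.4,0,0,0],[3.7,0,0,0],[4,0,0,0],[4.3,0,0,0],[4.5,0,0,0],[4.5,0,0,0]]'
python3 - <<'E'
import where
from h import *
c=cam('scene'); np.savez('s1.npz',**c)
cv2.imwrite('pics/s1.png',cv2.resize(c['pixels'][170:290,190:330,::-1],(700,600),interpolation=cv2.INTER_CUBIC))
E
```

```text
t: 4.87
eef_pos: [0.4942, 0.2441, 0.0925]
tool_rot: [-0.0, 0.994, -0.107, 0.0]
contact_force: [-0.5, -0.6, -0.4]
gripper_width: 0.0
grasp_force: 0.0
cell frame mm [-35.358   -0.7978] z 92.46897614709903 yaw deg -12.243509486317748 F [-0.4892 -0.6058 -0.4423] t 4.8667 grip 5.933708794334563e-05 0.0
```

View pics/s1.png

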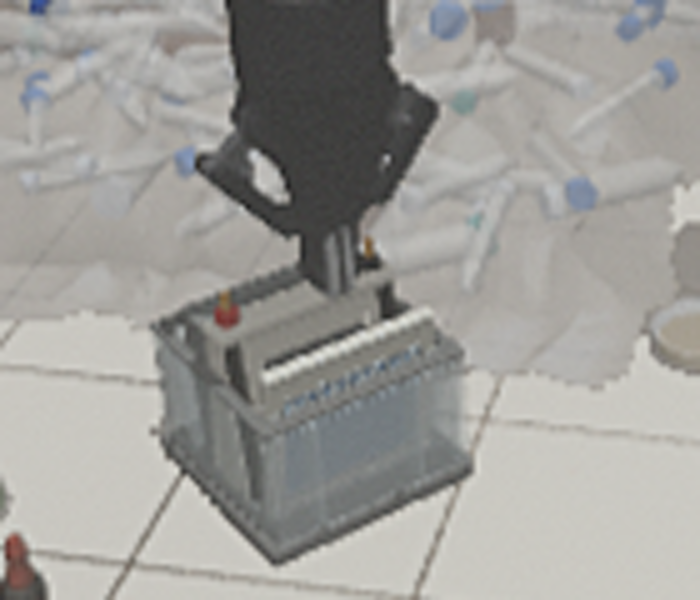

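The picture shows the cassette still leaning on the front wall, with its white top edge from (265,380) to (430,315) in the crop. The finger tip ends at (335,290), apparently over the rail, which doesn't fit the commanded pose. I'll check with depth.

```bash
python3 - <<'E'
from h import *
np.set_printoptions(precision=4,suppress=True)
S=dict(np.load('s1.npz'));P=pts(S)
o=bot.get_obs();M=np.linalg.inv(S['pose'])
def proj(p):
    q=M[:3,:3]@p+M[:3,3]; return q[0]/q[2]*S['f']+S['cx'],q[1]/q[2]*S['f']+S['cy'],q[2]
print('TCP px',proj(o['eef_pos']),o['eef_pos'])
for v in range(214,232,2): print(v,P[v,254],P[v,257],P[v,260])
a=np.radians(-11.8); R=np.array([[np.cos(a),-np.sin(a)],[np.sin(a),np.cos(a)]])
W=cam('wrist');np.savez('w3.npz',**W);save(W,'w3.png');Q=pts(W).reshape(-1,3);Q[:,:2]=(Q[:,:2]-[.529,.2377])@R
for n,L in(('scene',P.reshape(-1,3).copy()),('wrist',None)):
    if L is None: L=Q
    else: L[:,:2]=(L[:,:2]-[.529,.2377])@R
    for y in(-.035,.03):
        r=L[(abs(L[:,1]-y)<.006)&(L[:,2]>.095)&(L[:,2]<.115)&(L[:,0]<.0)&(L[:,0]>-.06)]
        print(n,y,len(r),np.percentile(r,[5,50,95],axis=0) if len(r) else '')
E
```

```text
TCP px (np.float64(257.66919318966694), np.float64(240.93820667988322), np.float64(1.0197778977696201)) [0.4939 0.2442 0.0925]
214 [0.4877 0.2534 0.1799] [0.4906 0.2416 0.1732] [0.4805 0.2408 0.1768]
216 [0.4863 0.2551 0.1756] [0.4856 0.2464 0.1717] [0.4892 0.2338 0.1643]
218 [0.4917 0.2512 0.1658] [0.4862 0.2464 0.1657] [0.4848 0.2381 0.1623]
220 [0.4909 0.2524 0.1609] [0.4858 0.2473 0.1605] [0.4827 0.2404 0.1585]
222 [0.49   0.2538 0.1562] [0.4839 0.2495 0.1565] [0.4861 0.2381 0.1501]
224 [0.4912 0.2534 0.1496] [0.4841 0.2498 0.1508] [0.483  0.2412 0.147 ]
226 [0.4902 0.2548 0.1449] [0.4869 0.2481 0.1429] [0.4857 0.2395 0.1391]
228 [0.5218 0.2293 0.1126] [0.488  0.2477 0.1363] [0.5146 0.2153 0.1085]
230 [0.5171 0.2338 0.1106] [0.5185 0.2226 0.1043] [0.5185 0.2125 0.0991]
scene -0.035 49 [[-0.0499 -0.0401  0.0958]
 [-0.0077 -0.0355  0.1053]
 [-0.0032 -0.03    0.1131]]
scene 0.03 53 [[-0.0507  0.0251  0.0966]
 [-0.0082  0.0304  0.1063]
 [-0.0034  0.0351  0.1113]]
wrist -0.035 545 [[-0.0487 -0.0401  0.0968]
 [-0.042  -0.0345  0.1067]
 [-0.0014 -0.0295  0.1115]]
wrist 0.03 603 [[-0.049   0.0247  0.0977]
 [-0.0416  0.0299  0.1071]
 [-0.001   0.0354  0.1115]]
```

View pics/w3.png

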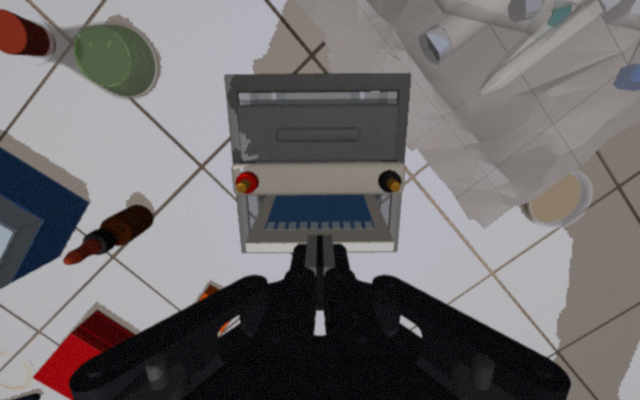

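```bash
python3 - <<'E'
from h import *
np.set_printoptions(precision=4,suppress=True)
p=bot.get_obs()['eef_pos']
W=dict(np.load('w3.npz'));P=pts(W)-p
for v in (232,235,238,242,246,250,256,264): print(v,P[v,312]*1000,P[v,320]*1000,P[v,327]*1000)
W=dict(np.load('w1.npz'));P=pts(W)-[.4205,-.2485,.3313]
for v in (232,235,238,242,250): print(v,P[v,312]*1000,P[v,327]*1000)
# tips in the top / scene view: lowest finger points near the tool axis
for n in('top','scene'):
    c=cam(n);Q=(pts(c)-p).reshape(-1,3);m=(np.hypot(Q[:,0],Q[:,1])<.03)&(Q[:,2]>.03);print(n,m.sum(),np.sort(Q[m,2])[:6]*1000)
E
```

```text
232 [-4.0819  5.9747  2.4023] [-5.7915  0.5887  1.2064] [-6.1804 -4.3509  2.7111]
235 [12.0481  1.2248 44.2449] [11.5649 -3.0994 45.2191] [10.6605 -6.7597 44.9812]
238 [12.3113  1.0475 48.6615] [11.1392 -3.0029 48.0482] [10.7159 -6.6707 48.8237]
242 [12.1122  0.9752 53.0446] [11.7634 -3.1286 54.1325] [10.6519 -6.5379 53.3833]
246 [12.0305  0.877  57.4051] [11.2402 -3.0102 57.5068] [10.694  -6.4289 57.885 ]
250 [12.2971  0.6888 62.2009] [11.8296 -3.1295 62.8767] [10.4822 -6.2865 61.6325]
256 [12.3932  0.5042 68.2997] [12.0573 -3.1692 69.1211] [10.6371 -6.1589 67.7431]
264 [12.4585  0.2957 75.5505] [11.032  -2.9393 74.3362] [10.9163 -6.0204 75.2605]
232 [-154.0791   14.2358 -332.6316] [-153.9842  -15.9608 -332.7661]
235 [11.3358  3.7742 44.5721] [11.4798 -4.3186 44.7971]
238 [11.3532  3.6734 48.386 ] [11.4983 -4.222  48.6092]
242 [11.2078  3.556  52.8469] [11.442  -4.1055 53.2476]
250 [11.6002  3.305  62.3024] [11.1076 -3.9065 61.2854]
top 514 [395.7145 396.3325 396.7393 397.7082 397.8048 397.8667]
scene 898 [40.6442 43.137  43.6935 43.8154 46.0708 46.4726]
```

The visible fingertips are about 41 mm above the reported TCP in both the wrist and scene views. The fingers passed over the cassette with no contact, so the tool length is off. Before lowering, I'll check where the gripper body really begins.

```bash
python3 - <<'E'
from h import *
np.set_printoptions(precision=1,suppress=True)
o=bot.get_obs();p=o['eef_pos'];w,x,y,z=o['tool_rot'];yaw=np.arctan2(2*x*y,x*x-y*y)
R=np.array([[np.cos(yaw),-np.sin(yaw)],[np.sin(yaw),np.cos(yaw)]])
for n in('s1','w3'):
    c=dict(np.load(n+'.npz'));Q=(pts(c)-p).reshape(-1,3)*1000;Q[:,:2]=Q[:,:2]@R
    print(n)
    for h in range(35,185,6):
        m=(abs(Q[:,2]-h)<3)&(abs(Q[:,1])<90)&(abs(Q[:,0])<60); r=Q[m]
        if len(r)>2: print(h,len(r),'x',r[:,0].min(),r[:,0].max(),'y',r[:,1].min(),r[:,1].max())
E
```

```text
s1
35 10 x 32.22075214854957 38.203699976564366 y -43.61754977794463 44.87947301129716
41 6 x -7.709243010855905 36.83008617913937 y -6.687461857519873 43.62189786836067
47 14 x -9.163217364245076 6.423795807152157 y -10.958081981313514 11.663572836436467
53 23 x -10.493945958134676 8.604329624550559 y -15.407098724354451 13.996883874888335
59 27 x -10.346078456118397 8.751133915898803 y -15.040893506255147 13.408164492707431
65 23 x -11.564049519014782 7.547956666159765 y -13.670973967148383 13.28990307637743
71 27 x -10.523469384231351 7.050735738910278 y -12.830898042863305 13.224423796201586
77 23 x -9.86109498103394 5.088775828517417 y -11.73448999637894 13.635184437019445
83 24 x -12.035179393470635 -1.5292194001981918 y -18.872405464053944 23.809708798548975
89 49 x -12.174050663972741 12.11422950713799 y -35.77800634946444 30.694005892388482
95 81 x -13.90081044020005 15.331606895049672 y -38.25083920165892 35.5826892833693
101 55 x -13.84424763322715 13.05350180930431 y -43.82385619319176 39.88274541930206
107 64 x -15.69109807548487 19.589785050515967 y -47.303792845067065 
[... 1915 characters left out ...]
454854
101 2260 x -8.346944873518968 17.371501889319696 y -46.20402495561693 43.44306645081254
107 3196 x -7.747344156588248 18.8730341702638 y -49.56209636319668 49.06154038725533
113 5471 x -7.90620448044588 19.13455137808771 y -54.71873421464403 54.29775351945051
119 5871 x -7.94752523082354 19.178707926696628 y -59.78163009915493 58.56090273801298
125 8776 x -1.571846083006664 19.451443545577742 y -62.57660563798346 61.97898818144926
131 8565 x 3.1919267303070917 21.53753552380869 y -61.9232295466852 61.6137720938895
137 3637 x 11.069574861906442 22.104896612795603 y -56.951674459750116 56.47031678533494
143 661 x 19.038655073499 22.38629344302772 y -19.383900081164114 18.871726317377195
```

The whole gripper sits about 42 mm higher than reported: pads at +42 to +78 mm, linkages above that. From here on I use true tip = reported z + 42 mm. I'll back off, go 41 mm lower and push again.

```bash
python3 -m jog '[[-2.5,0,0,0],[-4.5,0,0,0],[-4.5,0,0,0],[-4.5,0,2,0],[-4.5,0,4.1,0],[-4.5,0,4.1,0],[-4.5,0,4.1,0]]'; python3 where.py
python3 -m jog '[[0.8,0,0,0],[1.2,0,0,0],[1.6,0,0,0],[2,0,0,0],[2.4,0,0,0],[2.8,0,0,0],[3.1,0,0,0],[3.4,0,0,0],[3.7,0,0,0],[4,0,0,0],[4.3,0,0,0],[4.5,0,0,0],[4.5,0,0,0]]'
cat > cas.py <<'E'
import where
from h import *
np.set_printoptions(precision=4,suppress=True)
a=np.radians(-11.8); R=np.array([[np.cos(a),-np.sin(a)],[np.sin(a),np.cos(a)]])
for n in('wrist','top'):
    c=cam(n); np.savez('l_'+n+'.npz',**c); L=pts(c).reshape(-1,3); L[:,:2]=(L[:,:2]-[.529,.2377])@R
    r=L[(abs(abs(L[:,1])-.033)<.01)&(L[:,0]>-.066)&(L[:,0]<.004)&(L[:,2]<.13)]
    print(n,[(x,round(float(np.percentile(r[abs(r[:,0]*1000-x)<2,2],75)),3)) for x in range(-60,4,4) if (abs(r[:,0]*1000-x)<2).sum()>3])
E
python3 cas.py
```

```text
t: 5.65
eef_pos: [0.4491, 0.2534, 0.051]
tool_rot: [0.001, 0.994, -0.106, -0.001]
contact_force: [0.4, 0.1, 1.7]
gripper_width: -0.005
grasp_force: 0.0
cell frame mm [-81.3834  -0.927 ] z 51.02178691622335 yaw deg -12.198929462714856 F [0.4471 0.1147 1.7309] t 5.65 grip -0.004986678798937932 0.0
t: 6.73
eef_pos: [0.4942, 0.2442, 0.0515]
tool_rot: [-0.0, 0.994, -0.107, 0.0]
contact_force: [0.6, 0.6, -1.2]
gripper_width: 0.005
grasp_force: 0.0
cell frame mm [-35.3477  -0.7815] z 51.46652032648138 yaw deg -12.243981771282382 F [ 0.6289  0.5536 -1.2079] t 6.7333 grip 0.004621999277646251 0.0
wrist [(-60, 0.085), (-56, 0.085), (-52, 0.085), (-48, 0.081), (-44, 0.066), (-20, 0.105), (-16, 0.106), (-12, 0.106), (-8, 0.111), (-4, 0.114), (0, 0.123)]
top [(-8, 0.111), (-4, 0.115), (0, 0.119)]
```

The cassette's top is now at cell x −20 to −12 mm, which means it has tipped onto the gasket. I'll go up and over to the wedge with the gripper open.

```bash
python3 -m jog '[[-0.3,0,-4,0],[-0.3,0,-8,0],[-0.3,0,-12,0],[0,0,-16,0],[1,4,-17,0],[2,8,-17,0],[3,12,-17,-0.02],[4,16,-17,-0.04],[4.5,20,-17,-0.06],[5.4,24,-17,-0.08],[6.3,28,-17,-0.109],[7.2,32,-17,-0.109],[8.1,36,-17,-0.109],[9,40,-17,-0.109],[9.9,44,-17,-0.109],[10.6,47.5,-17,-0.109],[11.1,49.3,-17,-0.109],[11.1,49.3,-17,-0.109],[11.1,49.3,-17,-0.109]]' -1 40
python3 - <<'E'
import wedge
from h import *
np.set_printoptions(precision=4,suppress=True)
o=bot.get_obs(); print(o['eef_pos'],o['tool_rot'])
c=cam('wrist'); save(c,'w4.png'); wedge.meas(c,'w4')
p=o['eef_pos'];P=pts(c)
cv2.imwrite('pics/w4.png',c['pixels'][:,:,::-1])
Q=(P-p).reshape(-1,3);r=Q[(abs(Q[:,0])<.018)&(Q[:,2]>.03)&(Q[:,2]<.08)&(abs(Q[:,1])<.065)]
for s in(-1,1):
    t=r[r[:,1]*s>0]
    if len(t): print('finger',s,'zmin',np.percentile(t[:,2],[0,2,10]),'y',t[:,1].min(),t[:,1].max(),'x',t[:,0].max())
E
```

```text
t: 8.42
eef_pos: [0.4975, -0.2616, 0.2211]
tool_rot: [-0.0, 0.999, -0.053, -0.0]
contact_force: [0.9, 0.9, 0.3]
gripper_width: 0.996
grasp_force: 0.0
[ 0.4975 -0.2616  0.2211] [-0.0003  0.9986 -0.0531 -0.0003]
w4 [ 282  164   75   29 1983] [318.5709 177.4065]
  z 0.08069151925112134 n 1227 rect ((499.0860595703125, -260.9338073730469), (87.82118225097656, 29.189205169677734), 83.9670181274414)
  z 0.1280038389818694 n 524 rect ((499.91009521484375, -261.63409423828125), (39.41969680786133, 11.568910598754883), 83.40027618408203)
  px rect (319.0, 178.0) (28.0, 74.0) 90.0 on z=.081 [ 0.4984 -0.2613  0.081 ]
finger -1 zmin [0.0518 0.0544 0.0585] y -0.05749746551976359 -0.04156610072550465 x 0.00749688270958504
finger 1 zmin [0.0523 0.0544 0.0585] y 0.04037067619647841 0.055274470104708234 x 0.017219555370152406
```

View pics/w4.png

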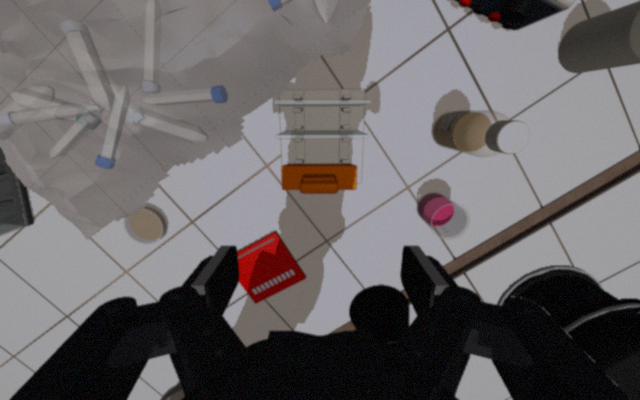

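The view shows the wedge at (319,178) centred between the open fingers, which are at (220,270) and (420,270). The open tips are about 53 mm above the reported TCP, consistent with the offset. I'll descend to reported z = 0.043 and grip.

```bash
python3 -m jog '[[0.1,0,3,0],[0.1,0,7,0],[0.1,0,11,0],[0.1,0,14,0],[0.1,0,16,0],[0.1,0,17.2,0],[0.1,0,17.8,0],[0.1,0,17.8,0],[0.1,0,17.8,0]]' -1 60
python3 -m jog '[[0,0,0,0],[0,0,0,0],[0,0,0,0],[0,0,0,0],[0,0,0,0],[0,0,0,0],[0,0,0,0],[0,0,0,0]]' 1 60
python3 where.py
```

```text
t: 9.22
eef_pos: [0.5, -0.2607, 0.0447]
tool_rot: [0.0, 0.999, -0.052, 0.001]
contact_force: [0.4, 0.9, 0.3]
gripper_width: 1.003
grasp_force: 0.0
t: 9.88
eef_pos: [0.4995, -0.2615, 0.0444]
tool_rot: [0.0, 0.999, -0.052, 0.001]
contact_force: [-1.4, -0.1, 6.8]
gripper_width: 0.459
grasp_force: 59.7
cell frame mm [  73.1819 -494.6741] z 44.38811821718052 yaw deg -5.984340996250049 F [-1.4312 -0.0539  6.7879] t 9.8833 grip 0.4588380469516448 59.67686712741852
```

Gripped: opening 39 mm, 60 N. Now I lift straight up, travel over the gap and take a look.

```bash
python3 -m jog '[[0,0,-1,0],[0,0,-3,0],[0,0,-6,0],[0,0,-10,0],[0,0,-14,0],[0,0,-18,0],[0,0,-20,0],[0,0,-20,0]]' 1 70
python3 -m jog '[[0,-2,0,0],[-0.5,-5,0,0],[-1,-9,0,0],[-1.5,-13,0,0.02],[-2,-17,0,0.03],[-2.5,-21,0,0.04],[-3,-25,0,0.05],[-3.5,-29,0,0.06],[-4,-33,0,0.08],[-4.5,-37,0,0.1],[-5,-41,0,0.102],[-5.4,-45,0,0.102],[-5.7,-48,0,0.102],[-5.7,-49.7,0,0.102],[-5.7,-50.3,0,0.102],[-5.7,-50.3,0,0.102],[-5.7,-50.3,0,0.102],[-5.7,-50.3,0,0.102]]'
cat > chk.py <<'E'
import where
from h import *
np.set_printoptions(precision=1,suppress=True)
a=np.radians(-11.8); R=np.array([[np.cos(a),-np.sin(a)],[np.sin(a),np.cos(a)]])
for n in('wrist','scene'):
    c=cam(n); np.savez('l_'+n+'.npz',**c); save(c,'l_'+n+'.png'); P=pts(c).copy(); P[...,:2]=(P[...,:2]-[.529,.2377])@R; P*=1000
    h=cv2.cvtColor(c['pixels'],cv2.COLOR_RGB2HSV)
    m=(h[...,0]>4)&(h[...,0]<22)&(h[...,1]>130)&(h[...,2]>60)&(abs(P[...,0]+34)<45)&(abs(P[...,1])<60)&(P[...,2]>15)
    q=P[m]; print(n,'wedge px',m.sum(),'x',np.percentile(q[:,0],[1,50,99]),'y',np.percentile(q[:,1],[1,99]),'z',np.percentile(q[:,2],[1,10,50,90,99]))
    if n=='wrist':
        zt=np.median(q[q[:,2]<np.percentile(q[:,2],99)-25][:,2]) if 0 else np.median(q[:,2])
        r=q[abs(q[:,2]-zt)<5]; print('  flat z',zt,cv2.minAreaRect(r[:,:2].astype(np.float32)))
E
python3 chk.py
```

```text
t: 10.55
eef_pos: [0.5018, -0.2618, 0.2498]
tool_rot: [0.002, 0.999, -0.052, 0.004]
contact_force: [1.0, -0.6, -0.5]
gripper_width: 0.462
grasp_force: 70.3
t: 12.05
eef_pos: [0.4947, 0.243, 0.243]
tool_rot: [0.001, 0.995, -0.104, -0.0]
contact_force: [0.6, -0.0, -1.0]
gripper_width: 0.457
grasp_force: 70.5
cell frame mm [-34.6147  -1.8236] z 243.01120858269243 yaw deg -11.946174488144951 F [ 0.6003 -0.0326 -1.0245] t 12.05 grip 0.457317924004602 70.53672194480896
wrist wedge px 11496 x [-40.3 -28.8 -20.3] y [-44.7  41.2] z [217.8 251.4 282.7 326.9 327.9]
  flat z 282.69152784969475 ((-33.93225860595703, -1.8104743957519531), (28.218446731567383, 89.62722778320312), 0.3850078582763672)
scene wedge px 819 x [-50.7 -42.4 -23.5] y [-42.9  42.6] z [212.2 223.5 275.1 310.6 328. ]
```

The wedge hangs upright at cell x −34, y −1.8, with its foot at about 209 mm, so the foot is at reported z − 33.5 mm. I'll lower it into the mouth.

```bash
python3 -m jog '[[0,-0.15,3,0],[0,-0.15,6,0],[0,-0.15,9,0],[0,-0.15,11,0],[0,-0.15,11.8,0],[0,-0.15,12.6,0],[0,-0.15,13.4,0],[0,-0.15,14.2,0],[0,-0.15,15,0],[0,-0.15,15,0],[0,-0.15,15,0]]'
python3 chk.py
```

```text
t: 13.07
eef_pos: [0.4949, 0.2466, 0.0935]
tool_rot: [0.0, 0.995, -0.103, -0.0]
contact_force: [0.3, 1.1, -0.6]
gripper_width: 0.454
grasp_force: 70.5
cell frame mm [-35.2281   1.7111] z 93.52222659988 yaw deg -11.812384277815122 F [ 0.3084  1.0761 -0.622 ] t 13.0667 grip 0.4542035454387176 70.48141837120056
wrist wedge px 11413 x [-40.8 -29.5   1.2] y [-42.1  44.3] z [ 81.7 110.4 134.3 177.4 178.5]
  flat z 134.263551055436 ((-23.56471824645996, 0.844940185546875), (89.17463684082031, 50.79559326171875), 89.20838928222656)
scene wedge px 423 x [-51.1 -41.8 -26. ] y [-39.2  46.3] z [ 81.6 104.2 131.7 169.1 179.8]
```

View pics/l_wrist.png

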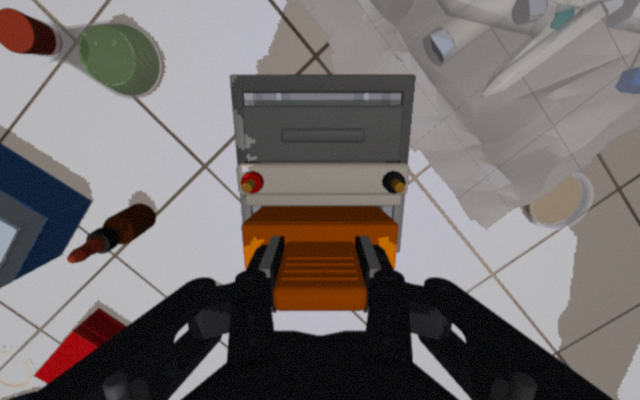

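The picture shows the wedge's orange slope at (320,225) entering the chamber just in front of the cassette's top strip at (320,199), with no contact force. I continue down slowly.

```bash
python3 -m jog '[[0,0.1,0.3,0],[0,0.1,0.6,0],[0,0.1,0.9,0],[0,0.1,1.2,0],[0,0.1,1.5,0],[0,0.1,1.8,0],[0,0.1,2.1,0],[0,0.1,2.3,0],[0,0.1,2.5,0],[0,0.1,2.5,0]]'
python3 where.py
python3 -m jog '[[0,0,0.2,0],[0,0,0.4,0],[0,0,0.5,0],[0,0,0.6,0],[0,0,0.6,0]]'; python3 where.py
```

```text
t: 14.0
eef_pos: [0.4951, 0.2454, 0.0683]
tool_rot: [0.0, 0.995, -0.103, 0.0]
contact_force: [1.4, -0.5, -1.8]
gripper_width: 0.459
grasp_force: 70.4
cell frame mm [-34.7316   0.6312] z 68.28510745085865 yaw deg -11.828537610479234 F [ 1.3995 -0.4517 -1.8483] t 14.0 grip 0.45923242572824163 70.41494250297546
t: 14.42
eef_pos: [0.4959, 0.2455, 0.0627]
tool_rot: [-0.0, 0.995, -0.103, 0.001]
contact_force: [4.9, -0.7, -0.8]
gripper_width: 0.463
grasp_force: 70.5
cell frame mm [-34.0129   0.8275] z 62.684902259865076 yaw deg -11.844855850329175 F [ 4.948  -0.7186 -0.8058] t 14.4167 grip 0.4634547885316055 70.48558473587036
```

The front wall pushes lightly (+x, 5 N), so I ease 1 mm inward and step down.

```bash
python3 -m jog '[[0.1,0,0,0],[0.15,0,0.1,0],[0.15,0,0.2,0],[0.15,0,0.2,0],[0.15,0,0.2,0]]'; python3 where.py
python3 -m jog '[[0,0,0.1,0],[0,0,0.2,0],[0,0,0.2,0],[0,0,0.2,0]]'; python3 where.py
```

```text
t: 14.83
eef_pos: [0.4961, 0.2454, 0.0605]
tool_rot: [-0.0, 0.995, -0.103, 0.0]
contact_force: [3.2, -0.6, 0.0]
gripper_width: 0.457
grasp_force: 70.7
cell frame mm [-33.7527   0.7848] z 60.46795402462652 yaw deg -11.811707197399064 F [ 3.2329 -0.6319  0.0494] t 14.8333 grip 0.45671691895131933 70.65878033638
t: 15.17
eef_pos: [0.4962, 0.2457, 0.0598]
tool_rot: [0.0, 0.995, -0.103, 0.0]
contact_force: [-0.3, -2.3, 12.2]
gripper_width: 0.464
grasp_force: 71.8
cell frame mm [-33.7019   1.1491] z 59.759618952495686 yaw deg -11.798718690113532 F [-0.293  -2.3019 12.1689] t 15.1667 grip 0.46418953512802746 71.83536887168884
```

12 N vertical now. I'll check whether it is home (wedge foot near 23 mm, cassette flush) before pressing further.

```bash
python3 - <<'E'
import where
from h import *
np.set_printoptions(precision=1,suppress=True)
a=np.radians(-11.8); R=np.array([[np.cos(a),-np.sin(a)],[np.sin(a),np.cos(a)]])
for n in('wrist','scene','top'):
    c=cam(n); np.savez('m_'+n+'.npz',**c); P=pts(c).copy(); P[...,:2]=(P[...,:2]-[.529,.2377])@R; P*=1000
    h=cv2.cvtColor(c['pixels'],cv2.COLOR_RGB2HSV)
    org=(h[...,0]>4)&(h[...,0]<22)&(h[...,1]>130)&(h[...,2]>60)&(abs(P[...,0]+34)<30)&(abs(P[...,1])<60)
    q=P[org]
    for lo,hi in((85,102),(132,150)):
        r=q[(q[:,2]>lo)&(q[:,2]<hi)]
        if len(r)>5: print(n,'orange z',np.median(r[:,2]),np.percentile(r[:,2],90),len(r),'x',np.percentile(r[:,0],[2,50,98]),'y',np.percentile(r[:,1],[1,99]))
    for s in(-1,1):
        r=P[(~org)&(abs(P[...,1]-s*38)<9)&(P[...,0]>-26)&(P[...,0]<0)&(P[...,2]>95)&(P[...,2]<118)]
        print(n,'cassette side',s,[(x,round(float(np.median(r[abs(r[:,0]-x)<1,2])),1)) for x in range(-24,0,2) if (abs(r[:,0]-x)<1).sum()>2])
E
```

```text
cell frame mm [-33.7019   1.1491] z 59.759618952495686 yaw deg -11.798718690113532 F [-0.293  -2.3019 12.1689] t 15.1667 grip 0.46418953512802746 71.83536887168884
wrist orange z 96.14317883050256 97.20752949532958 2482 x [-42.4 -27.2 -22.3] y [-43.3  44.8]
wrist orange z 143.1094346987555 144.40508365650527 3309 x [-38.4 -30.1 -27.7] y [-18.1  19.8]
wrist cassette side -1 [(-22, 96.1), (-18, 105.9), (-16, 106.7), (-14, 106.6), (-12, 106.3), (-10, 106.2), (-8, 110.2), (-6, 110.8), (-4, 110.9), (-2, 111.2)]
wrist cassette side 1 [(-18, 105.8), (-16, 106.7), (-14, 106.6), (-12, 106.2), (-10, 106.5), (-8, 110.3), (-6, 110.8), (-4, 110.8), (-2, 110.9)]
scene orange z 96.88599990234981 98.63624776099958 199 x [-49.4 -45.  -25.6] y [-42.1  45.1]
scene orange z 143.9697067103528 145.72001181394887 43 x [-41.3 -38.  -32.8] y [-17.2  16.8]
scene cassette side -1 []
scene cassette side 1 [(-24, 98.8), (-20, 97.4), (-18, 101.6), (-16, 102.6), (-14, 106.6), (-12, 108.0), (-10, 109.8), (-8, 109.6), (-6, 111.6), (-4, 112.8), (-2, 113.8)]
top cassette side -1 [(-8, 110.2), (-6, 113.2), (-2, 115.5)]
top cassette side 1 []
```

The wedge foot is at about 25 mm, and the cassette's top is evenly seated from cell x −18 to −10. I'll press 0.5–1 mm more to see whether it still moves or only the force rises.

```bash
python3 -m jog '[[0,0,0.05,0],[0,0,0.05,0],[0,0,0.05,0]]'; python3 where.py
python3 -m jog '[[0,0,0.05,0],[0,0,0.05,0],[0,0,0.05,0],[0,0,0.05,0]]'; python3 where.py
```

```text
t: 15.57
eef_pos: [0.4962, 0.2457, 0.0597]
tool_rot: [0.0, 0.995, -0.103, 0.001]
contact_force: [-2.4, -3.2, 16.4]
gripper_width: 0.46
grasp_force: 72.5
cell frame mm [-33.7118   1.1674] z 59.703582923102424 yaw deg -11.796452236038794 F [-2.429  -3.1894 16.404 ] t 15.5667 grip 0.45982197625759114 72.48471736907959
t: 15.9
eef_pos: [0.4963, 0.2458, 0.0596]
tool_rot: [0.0, 0.995, -0.103, 0.001]
contact_force: [-2.7, -4.5, 19.5]
gripper_width: 0.459
grasp_force: 72.8
cell frame mm [-33.6715   1.2284] z 59.58912265063054 yaw deg -11.800174805675123 F [-2.6837 -4.4723 19.4782] t 15.9 grip 0.4591408145853235 72.7564287185669
```

The z no longer moves: 0.1 mm for 3–4 N more, so it is tight. Last check: wedge upright and force steady.

```bash
python3 -m jog '[[0,0,-0.03,0],[0,0,-0.03,0],[0,0,-0.03,0],[0,0,-0.03,0],[0,0,-0.03,0],[0,0,-0.03,0]]'
python3 - <<'E'
import where
from h import *
np.set_printoptions(precision=4,suppress=True)
a=np.radians(-11.8); R=np.array([[np.cos(a),-np.sin(a)],[np.sin(a),np.cos(a)]])
c=cam('wrist'); P=pts(c).copy(); P[...,:2]=(P[...,:2]-[.529,.2377])@R; P*=1000
h=cv2.cvtColor(c['pixels'],cv2.COLOR_RGB2HSV)
org=(h[...,0]>4)&(h[...,0]<22)&(h[...,1]>130)&(abs(P[...,0]+32)<16)
def fit(m,n,tol=1.2):
    r=P[m]
    for _ in range(4):
        A=np.c_[r[:,:2],np.ones(len(r))]; s=np.linalg.lstsq(A,r[:,2],rcond=None)[0]; r=r[abs(A@s-r[:,2])<tol]
    print(n,len(r),'slopes rad x,y',s[:2],'z',np.median(r[:,2]),'x',r[:,0].min(),r[:,0].max(),'y',r[:,1].min(),r[:,1].max())
fit(org&(P[...,2]>93)&(P[...,2]<99)&(P[...,0]>-27),'body top')
fit(org&(P[...,2]>140)&(P[...,2]<147),'tab top')
hc=(abs(P[...,1])<48)&(P[...,2]>104)&(P[...,2]<108.8)&(P[...,0]>-20)&(P[...,0]<-8)
fit(hc,'cassette top')
g=(abs(P[...,1])<58)&(abs(P[...,0])<8)&(P[...,2]>108)&(P[...,2]<114); fit(g,'rail (ref)')
E
```

```text
t: 16.4
eef_pos: [0.4963, 0.2458, 0.0596]
tool_rot: [0.0, 0.995, -0.103, 0.001]
contact_force: [-2.4, -3.9, 16.7]
gripper_width: 0.458
grasp_force: 72.2
cell frame mm [-33.7139   1.2343] z 59.57958107618519 yaw deg -11.793250149389838 F [-2.4193 -3.8904 16.6584] t 16.4 grip 0.4576847020297996 72.16619968414307
body top 1154 slopes rad x,y [0.0488 0.0001] z 95.97143039832932 x -26.985250735321884 -21.80442390295899 y -43.377681124776586 45.10261452809654
tab top 1839 slopes rad x,y [-0.1242  0.0014] z 143.55629449418393 x -38.75874698402751 -27.47811255164566 y -18.56755266894138 20.34670324955469
cassette top 2187 slopes rad x,y [-0.0336 -0.0001] z 106.4357453450825 x -17.74069570855165 -10.158034112280552 y -47.99143084526772 47.93959494994467
rail (ref) 4827 slopes rad x,y [0.0022 0.0008] z 110.78296102223788 x -7.999595188663515 7.997187665034763 y -52.5872710288781 51.794757547392706
```

```bash
python3 - <<'E'
from h import *
np.set_printoptions(precision=4,suppress=True)
a=np.radians(-11.8); R=np.array([[np.cos(a),-np.sin(a)],[np.sin(a),np.cos(a)]])
def load(c):
    P=pts(c).copy(); P[...,:2]=(P[...,:2]-[.529,.2377])@R; P*=1000
    return P,cv2.cvtColor(c['pixels'],cv2.COLOR_RGB2HSV)
def fit(P,m,n,tol=1.5):
    r=P[m]
    for _ in range(4):
        A=np.c_[r[:,:2],np.ones(len(r))]; s=np.linalg.lstsq(A,r[:,2],rcond=None)[0]; r=r[abs(A@s-r[:,2])<tol]
    print(n,len(r),'slope x,y',s[:2],'z',round(float(np.median(r[:,2])),1),'x',np.percentile(r[:,0],[1,99]),)
now=cam('wrist'); save(now,'end_w.png')
for n,c,zt in(('hang',dict(np.load('l_wrist.npz')),177.5),('now',now,143.5)):
    P,h=load(c); org=(h[...,0]>4)&(h[...,0]<22)&(h[...,1]>130)&(abs(P[...,0]+32)<16)
    fit(P,org&(abs(P[...,2]-zt)<4)&(abs(P[...,1])<14),n+' tab')
    fit(P,(abs(P[...,1])<35)&(P[...,2]>109)&(P[...,2]<114)&(abs(P[...,0])<14),n+' rail')
    fit(P,(abs(P[...,1])<40)&(P[...,2]>103)&(P[...,2]<108.5)&(P[...,0]>-26)&(P[...,0]<-7),n+' cass')
P,h=load(dict(np.load('w3.npz')));fit(P,(abs(P[...,1])<40)&(abs(P[...,1])>18)&(P[...,2]>104)&(P[...,2]<109.5)&(P[...,0]>-60)&(P[...,0]<-30),'leaning on wall cass')
# cassette faces: blue/white rear face visible? scene view: sloped inner wedge tab front face
s=cam('scene'); cv2.imwrite('pics/end_s.png',cv2.resize(s['pixels'][170:290,190:330,::-1],(700,600),interpolation=cv2.INTER_CUBIC))
E
```

```text
hang tab 1465 slope x,y [-0.1486  0.0024] z 177.5 x [-39.8789 -29.4057]
hang rail 3373 slope x,y [-0.0043  0.0005] z 110.7 x [-8.9145  9.7751]
hang cass 1470 slope x,y [-0.0746  0.0003] z 105.6 x [-23.8788 -10.7782]
now tab 1461 slope x,y [-0.1519  0.0023] z 143.6 x [-38.4363 -28.0423]
now rail 5054 slope x,y [-0.0126  0.0006] z 110.7 x [-8.7282  9.7857]
now cass 1984 slope x,y [-0.0254 -0.0001] z 106.5 x [-22.5802 -10.4771]
leaning on wall cass 691 slope x,y [0.0071 0.0003] z 106.3 x [-50.3839 -42.2788]
```

View pics/end_s.png

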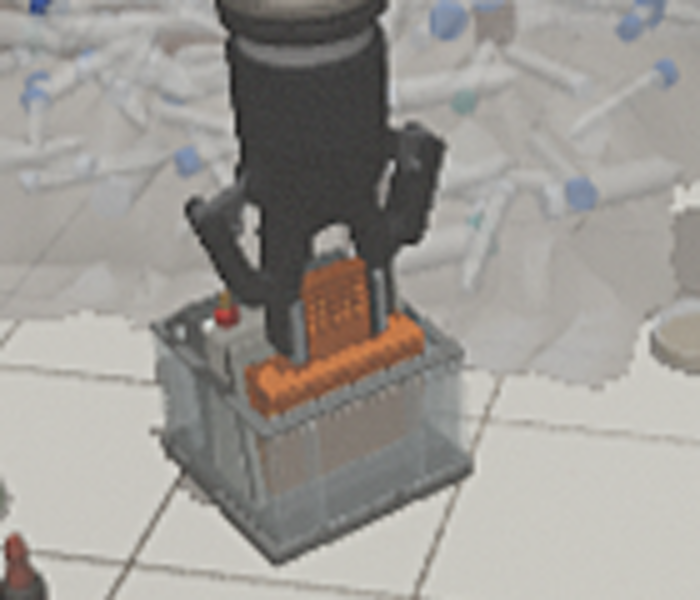

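The end picture shows the wedge seated upright in the front chamber, its body from (250,390) to (420,330), with the fingers on its tab at (335,300). The tab's slope reading is the same as when it hung free, so it has not pitched. With the foot at 25 mm, the slack left in the V is under 0.7 mm, so the cassette is flush. The downward push is steady at about 17 N.

```bash
python3 where.py; python3 -c "
from station import bot
print(bot.hand_in())"
```

```text
cell frame mm [-33.6915   1.2141] z 59.597113039526434 yaw deg -11.799148335021428 F [-2.7764 -3.0117 16.7653] t 16.55 grip 0.45853834284209344 72.16500520706177
the job is handed in; nothing more can be done
None
```

I tipped the cassette onto the gasket and drove the wedge home, and handed the job in at 16.6 s with the arm still gripping the wedge at about 72 N and pressing down at about 17 N; hand-in returned no verdict, so I can't confirm the result.

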